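# Tamp bridged softener salt level and shut the lid

## Task

The salt tablets in the softener's feeder have bridged: some stand up in the way of its lid. Take the tamper from its dish and, with its flat foot, press and work the tablets down until all lie in one layer on the cell's floor, clear of the lid, without ever pressing a tablet with more than 30 newtons, or it cracks. Then stand the tamper back upright in its dish and slide the lid fully shut, leaving the other things where they are.

Things in the scene. Friction and masses are not known exactly. Their poses are not given: they have to be found in the camera images.
- feeder: salt feeder of a water softener: white plastic casing, 138 mm deep (its x) by 270 mm wide (its y), fixed to the worktop. Origin: centre of its underside; x points to its back, y to its left, z up. Its right half (y -122 to -10 mm) is the open salt cell; its left half (y -10 to +135 mm) a closed deck, 75 mm high, on which the open lid is parked
- cell (a point): centre of the salt cell's floor, at feeder x 0, y -66, z 40 mm. The cell is 112 x 112 mm inside and 35 mm deep; the lid's underside runs along its rim, 75 mm above the worktop. The lid's channels along the front and back and its stop at the right end rise to 85 mm
- feeder_lid (a joint): grey plate lid, 124 x 121 x 5 mm, sliding in the feeder's channels along its y: 0 m = fully shut over the cell, 0.132 m = fully open over the deck; it starts open, drags with 1 to 2 N and stays where it is left
- lid_bar (a point): middle of the top edge of the lid's upright finger bar, which is 12 mm thick (along the feeder's y), 60 mm long (along its x) and stands 24 mm above the lid's upper face; the bar moves with the lid
- tamper: hand tamper, 107 mm tall, about 0.22 kg, all round: flat black rubber foot of 44 mm diameter, 11 mm thick, then a straight wooden handle of 24 mm diameter from 24 to 80 mm above the foot's underside, then a knob of 34 mm. Origin: centre of the foot's underside; z up along the handle. It starts upright in its dish
- tray: round white dish in which the tamper stands, fixed; inner floor 4 mm above the worktop and 82 mm across, rim 10 mm high and 104 mm across. Origin: centre of its underside
- dosing_cup: bystander: open pale round dosing cup, 66 mm across, 50 mm tall, loose, beside the feeder. Origin: centre of its underside
- peg: bystander: white clothes peg, 72 x 15 x 12 mm, loose, in front of the feeder. Origin: centre of its underside
- tape: bystander: roll of black tape, 58 mm across, 19 mm high, loose, at the back left. Origin: centre of its underside
- salt_1: one of nine loose white salt tablets, all alike: round pillow of 34 mm diameter and 24 mm thickness with flat-topped, rounded faces, 30 g, rough. Origin: its centre, which is 12 mm above the cell's floor when it lies flat; starts on the cell's floor
- salt_2: one of nine loose white salt tablets, all alike: round pillow of 34 mm diameter and 24 mm thickness with flat-topped, rounded faces, 30 g, rough. Origin: its centre, which is 12 mm above the cell's floor when it lies flat; starts bridged over its row neighbours' shoulders, centre about 30 mm up: pressed straight down it wedges and the force shoots up; pressed lightly (under 10 N) and rubbed to and fro along feeder x it works down
- salt_3: one of nine loose white salt tablets, all alike: round pillow of 34 mm diameter and 24 mm thickness with flat-topped, rounded faces, 30 g, rough. Origin: its centre, which is 12 mm above the cell's floor when it lies flat; starts on the cell's floor
- salt_4: one of nine loose white salt tablets, all alike: round pillow of 34 mm diameter and 24 mm thickness with flat-topped, rounded faces, 30 g, rough. Origin: its centre, which is 12 mm above the cell's floor when it lies flat; starts on the cell's floor
- salt_5: one of nine loose white salt tablets, all alike: round pillow of 34 mm diameter and 24 mm thickness with flat-topped, rounded faces, 30 g, rough. Origin: its centre, which is 12 mm above the cell's floor when it lies flat; starts on the cell's floor
- salt_6: one of nine loose white salt tablets, all alike: round pillow of 34 mm diameter and 24 mm thickness with flat-topped, rounded faces, 30 g, rough. Origin: its centre, which is 12 mm above the cell's floor when it lies flat; starts on the cell's floor
- salt_7: one of nine loose white salt tablets, all alike: round pillow of 34 mm diameter and 24 mm thickness with flat-topped, rounded faces, 30 g, rough. Origin: its centre, which is 12 mm above the cell's floor when it lies flat; starts on the cell's floor
- salt_8: one of nine loose white salt tablets, all alike: round pillow of 34 mm diameter and 24 mm thickness with flat-topped, rounded faces, 30 g, rough. Origin: its centre, which is 12 mm above the cell's floor when it lies flat; starts bridged over its row neighbours' shoulders, centre about 30 mm up: pressed straight down it wedges and the force shoots up; pressed lightly (under 10 N) and rubbed to and fro along feeder x it works down
- salt_9: one of nine loose white salt tablets, all alike: round pillow of 34 mm diameter and 24 mm thickness with flat-topped, rounded faces, 30 g, rough. Origin: its centre, which is 12 mm above the cell's floor when it lies flat; starts on the cell's floor

How it is judged:
On the way, in this order (a step that is already met when the one before it is completed fails the run):
1. The tamper is lifted out of its dish (height (world z) of tamper above 0.06 m), for 0.1 s.
2. With the tamper's foot down in the cell and the lid still open, all nine tablets lie level: each centre less than 17.8 mm above the cell's floor (z of each of salt_1, salt_2, salt_3, salt_4, salt_5, salt_6, salt_7, salt_8, salt_9 in the frame of feeder below 0.0578 m and z of tamper in the frame of feeder below 0.08 m and horizontal distance between tamper and cell below 0.05 m and value of joint feeder_lid above 0.08 m), for 0.1 s.
3. The tamper stands upright in its dish, let go (horizontal distance between tamper and tray below 0.028 m and z of tamper in the frame of tray below 0.01 m and angle between tamper's own z axis and vertical below 0.12 rad and contact force between the fingers and tamper below 0.2 N), for 0.2 s.
At the end, for the whole second after the job is handed in: The lid is shut to within 5 mm, every tablet lies in the cell with its centre less than 17.8 mm above the cell's floor, and the tamper stands at rest in its dish: foot within 28 mm of the dish's centre, less than 10 mm up and tilted less than 0.12 rad (value of joint feeder_lid below 0.005 m and z of each of salt_1, salt_2, salt_3, salt_4, salt_5, salt_6, salt_7, salt_8, salt_9 in the frame of feeder below 0.0578 m and horizontal distance between tamper and tray below 0.028 m and z of tamper in the frame of tray below 0.01 m and angle between tamper's own z axis and vertical below 0.12 rad and linear speed of tamper below 0.02 m/s); the robot touches nothing.
It fails at once if The tamper presses a tablet with more than 30 N (contact force between tamper and salt_1 above 30 N or contact force between tamper and salt_2 above 30 N or contact force between tamper and salt_3 above 30 N or contact force between tamper and salt_4 above 30 N or contact force between tamper and salt_5 above 30 N or contact force between tamper and salt_6 above 30 N or contact force between tamper and salt_7 above 30 N or contact force between tamper and salt_8 above 30 N or contact force between tamper and salt_9 above 30 N).
It fails at once if A tablet leaves the cell (horizontal distance between any of salt_1, salt_2, salt_3, salt_4, salt_5, salt_6, salt_7, salt_8, salt_9 and cell above 0.085 m).
It fails at once if The dosing cup, the peg or the tape roll is moved more than 20 mm (distance of any of dosing_cup, peg, tape from where it was at the start of the episode above 0.02 m).
It also fails if it takes over 72 s, if anything falls off the work surface, if the arm or the gripper's body presses on something with over 40 N, if the wrist force passes 120 N, or if a joint passes its speed limit or range.

## Robot

A 7-joint arm with a two-finger parallel gripper is mounted at the origin on a cart in front of the work surface, level with it; the furniture and walls round the work are solid. World frame = base frame: x ahead of the robot, y to its left, z up, the work surface at z = 0. Lengths are in m, angles in rad, forces in N, time in s.
With the tool pointing down it reaches from about 0.4 to 0.9 m from the base axis. Payload 5.6 kg.
Tool frame: the origin (TCP) lies at the very end of the fingers, on their centre line; the grasp point (between the pads) lies behind it (r.hold_point_z is the z of the grasp point in the tool frame, in m); z points along the fingers, y is the line along which they close (so a half turn about z gives the same grasp; the last joint's range is limited). The gripper opens to 92 mm and grips with 3 to 60 N. Pads are 20 mm wide; open, the fingers measure 128 mm over their backs; the gripper's body (75 mm by 189 mm) begins 69 mm behind the grasp point.
Start: joints at [0.627, 0.468, -0.012, 1.603, 0.006, 1.071, -0.056], TCP at [0.509, -0.404, 0.215] pointing down, gripper open.
Joint ranges: [-2.53, 2.53], [-0.31, 2.02], [-1.57, 1.55], [0.28, 2.44], [-1.29, 4.43], [0.15, 1.84], [-2.92, 2.92]. Speed limits (rad/s): [2.57, 2.57, 3.14, 3.14, 3.14, 3.14, 3.14].

## Interface

Orientations are given as a unit quaternion [x, y, z, w].
In Python, from plant import r gives the robot as it stands.
- The arm moves only by the tool send_rows, never from a script. Its argument "commands" is a list that holds one entry, the list of rows, each a list of 7 numbers: the turn, a rotation vector about the tool's x, y, z as a fraction of full scale, then the shift along the tool's x, y, z as a fraction of full scale, then the opening, from 0 (shut) to 1 (fully open). A call has exactly 10 rows; each row is the pose to reach, as a shift and turn from the pose commanded when the call began, along the tool's axes at that moment, turning the shorter way round; what a row does not reach only later rows make up. Full scale, the value 1, is 40 cm for a shift and 2 pi rad for a turn. A row lasts 1/8 s, in which the tool goes at most 62.5 mm and 10.7 degrees, less where a joint would pass 70% of its speed; a pose out of reach is approached as far as the arm can. A call with a number of a shift or a turn outside -1 to 1 is refused whole. A call with a gripper value outside its range is refused whole. The fingers move at their own pace and stop on an object; the grip force is fixed at half the most. Time passes only in rows, so rows that repeat a pose let the fingers close, or fill a call up. It gives the time, the measured TCP pose, the force, the opening and the grip force at its end, in the units of the state.
- r.state(): the state, without advancing time (a new reading comes with each control period).
- r.read_camera(name): name is "scene" or "side" or "wrist"; returns (picture, depth): 384x512x3 uint8, blue, green, red; 384x512 float32, m along the optical axis (not along the pixel's ray), 0 where there is no reading.
- r.get_calibration(name): a dict with "fx", "fy", "cx", "cy" (pixels), "k1" (the pictures are not rectified: a ray, as slopes to the right and down, at radius r is drawn at 1 + k1 r^2 times it, then the intrinsics apply), "camera_from_world" (4x4, takes a point from world to camera coordinates). Camera axes: x right, y up, looking along -z (the intrinsics and any distortion apply to the point x, -y, -z); pixel columns grow to the right and rows downward; lengths in m; the calibration is good to about 2 mm. A picture is of the moment at which its call begins: read the wrist's pose just before it. get_calibration takes no time and is no camera call; for the wrist camera it gives the pose at the moment of the call.
- r.sign_off(): hands the job in; it is judged then, once.
The state is a dict: "time": time; "joints": joint angles; "qvel": joint speeds; "tau": joint torques, N m; "ee_pos": TCP position; "tool_rot": TCP orientation; "force": force on the tool from outside, world axes, zero at the start; "wrist_torque": the same for the moment, N m; "finger_gap": finger opening in m; "gripper_force": force on a finger pad.
Only numpy, scipy, OpenCV 4.12 (cv2) and the standard library are available. Lean on these libraries where they do the work, as an engineer would, in place of code of your own. Each camera call takes 0.05 s, during which the arm holds its last target. There are 200 camera calls.

## Working session

There is one attempt and no reset: what is moved stays moved. The work goes in short steps, Python scripts to look and compute and a tool call to move; the robot and the scene stay as the last step left them, time stands still between calls to the robot, and variables do not carry over. Pictures are saved under pics/ and viewed, at most 10 in all, crops included, and the job is handed in when it is done.

Besides the shell and the picture viewer there is one more tool, called after "Call:" as name([rows], argument=value, ...), one row to a line, values as JSON. send_rows: Moves the arm, as the interface text tells. Its arguments: {"type":"object","properties":{"commands":{"type":"array","items":{"type":"array","items":{"type":"array","items":{"type":"number","minimum":-1,"maximum":1}}}}},"required":["commands"]}

```bash
mkdir -p pics; ls; cat > h.py <<'E'
import numpy as np, cv2
from plant import r
def cap(n,f=None):
    c=r.get_calibration(n); im,d=r.read_camera(n)
    if f: cv2.imwrite('pics/'+f,im)
    return c,im,d
def world(c,d):
    v,u=np.mgrid[0:384,0:512].astype(float)
    a=(u-c['cx'])/c['fx'];b=(v-c['cy'])/c['fy']
    x,y=a.copy(),b.copy()
    for _ in range(8):
        s=1+c['k1']*(x*x+y*y);x,y=a/s,b/s
    P=np.stack([x*d,-y*d,-d,np.ones_like(d)],-1)
    return (P@np.linalg.inv(np.array(c['camera_from_world'])).T)[...,:3]
E
python3 - <<'E'
from h import *
s=r.state(); print({k:np.round(v,3) for k,v in s.items()}, r.hold_point_z)
for n in('scene','side'):
    c,im,d=cap(n,n+'0.png'); np.save(n+'.npy',world(c,d)); print(n,np.round(np.linalg.inv(c['camera_from_world']),2),(d>0).mean())
E
```

```text
pics
{'time': np.float64(0.0), 'joints': array([ 0.627,  0.468, -0.012,  1.604,  0.006,  1.071, -0.056]), 'qvel': array([ 0.   ,  0.002, -0.   ,  0.001, -0.001, -0.001,  0.   ]), 'tau': array([-1.0000e-03, -5.2058e+01, -1.2000e-02, -2.4375e+01, -5.7000e-02,
        1.7000e-02,  0.0000e+00]), 'ee_pos': array([ 0.509, -0.403,  0.214]), 'tool_rot': array([ 0.9  ,  0.435, -0.   , -0.001]), 'force': array([ 0.039, -0.185, -0.631]), 'wrist_torque': array([ 0.051,  0.007, -0.016]), 'gripper_force': np.float64(0.0), 'finger_gap': np.float64(0.092)} -0.0187
scene [[-0.44  0.75 -0.5  -0.17]
 [-0.9  -0.36  0.26  0.42]
 [ 0.02  0.56  0.83  1.26]
 [ 0.    0.    0.    1.  ]] 0.9960886637369791
side [[ 0.65  0.6  -0.47 -0.1 ]
 [-0.76  0.52 -0.39 -0.48]
 [ 0.01  0.61  0.79  1.19]
 [ 0.    0.    0.    1.  ]] 0.9960276285807291
```

View pics/scene0.png

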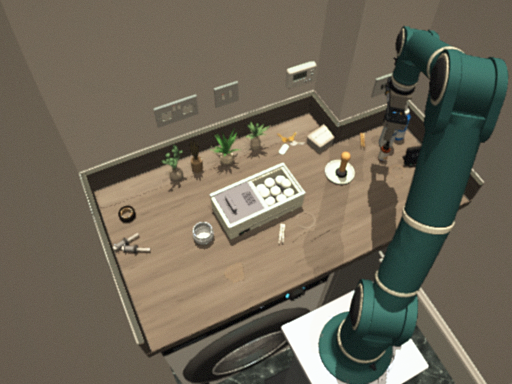

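View pics/side0.png

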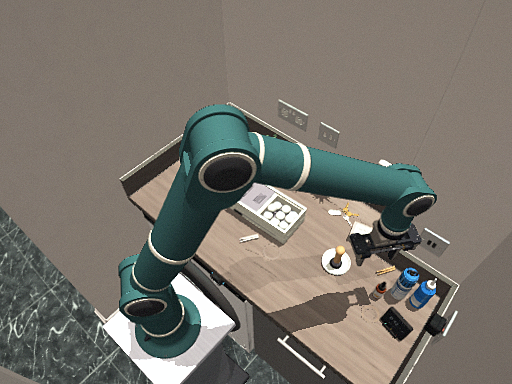

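The scene view shows the feeder at about (257,202), with its cell of tablets at (274,190), the lid bar at (232,204), the dish and tamper at (340,172), the cup at (203,233), the peg at (282,234) and the tape at (127,213). The side view shows the feeder at (268,212) and the dish at (337,260).

```bash
python3 - <<'E'
from h import *
W=np.load('scene.npy'); S=np.load('side.npy')
for n,p in dict(cell=(274,190),bar=(232,204),dish=(332,177),knob=(346,156),cup=(203,233),peg=(282,234),tape=(127,213)).items(): print(n,W[p[1],p[0]].round(3))
c0=W[190,274]
def win(A,x0,x1,y0,y1): 
    m=np.zeros(A.shape[:2],bool); m[y0:y1,x0:x1]=1; return m
for nm,A,box in(('scene',W,(205,308,160,245)),('side',S,(215,310,178,245))):
    m=win(A,*box)&(A[...,2]>.066)&(A[...,2]<.092)
    m=cv2.morphologyEx(m.astype(np.uint8),cv2.MORPH_OPEN,np.ones((2,2),np.uint8))>0
    P=A[m][:,:2]; 
    rc=cv2.minAreaRect((P*1000).astype(np.float32)); print(nm,'rect',rc,len(P),cv2.boxPoints(rc))
for nm,A,box in(('scene',W,(318,362,145,192)),('side',S,(315,358,240,280))):
    m=win(A,*box)&(A[...,2]>.0055)&(A[...,2]<.016)
    print(nm,'dish',cv2.minEnclosingCircle((A[m][:,:2]*1000).astype(np.float32)),m.sum())
    k=win(A,*box)&(A[...,2]>.085)&(A[...,2]<.13); print('knob',A[k].min(0),A[k].max(0),k.sum())
m=win(W,205,308,160,245)&(W[...,2]>.092); print('bar',W[m].min(0),W[m].max(0),W[m].mean(0),m.sum())
E
```

```text
cell [ 0.542 -0.021  0.06 ]
bar [0.526 0.135 0.105]
dish [ 0.539 -0.252 -0.001]
knob [ 0.532 -0.283  0.109]
cup [0.524 0.241 0.007]
peg [0.41  0.017 0.012]
tape [ 0.708  0.439 -0.001]
scene rect ((305.03240966796875, 223.8545379638672), (290.9360046386719, 985.9207763671875), 51.42142868041992) 2500 [[-171.05324   417.5382  ]
 [ 599.6941   -197.26944 ]
 [ 781.11804    30.170868]
 [  10.370728  644.9785  ]]
side rect ((227.83050537109375, -154.98358154296875), (894.775146484375, 256.0838317871094), 28.473831176757812) 1331 [[-226.48373  -255.72557 ]
 [-104.39389  -480.8322  ]
 [ 682.1448    -54.241592]
 [ 560.05493   170.86505 ]]
scene dish ((561.9472045898438, -302.38970947265625), 131.4337158203125) 339
knob [ 0.51971021 -0.29880812  0.08532761] [ 0.55059572 -0.2704974   0.11429027] 75
side dish ((544.5820922851562, -269.73992919921875), 95.12525177001953) 285
knob [ 0.52194471 -0.30043299  0.08821163] [ 0.55088481 -0.26977259  0.1140482 ] 72
bar [-0.17105329  0.12884984  0.09205307] [0.56556113 0.41753828 1.26290299] [0.34257891 0.21251881 0.41619525] 111
```

```bash
cat >> h.py <<'E'
def feeder(A,ctr=(.54,.04)):
    m=(A[...,2]>.078)&(A[...,2]<.09)&(np.hypot(A[...,0]-ctr[0],A[...,1]-ctr[1])<.2)
    n,l,st,_=cv2.connectedComponentsWithStats(m.astype(np.uint8),connectivity=8)
    m=np.isin(l,[i for i in range(1,n) if st[i,4]>15])
    rc=cv2.minAreaRect((A[m][:,:2]*1000).astype(np.float32)); return m,rc
E
python3 - <<'E'
from h import *
for nm in('scene','side'):
    A=np.load(nm+'.npy'); m,rc=feeder(A); print(nm,m.sum(),np.round(rc[0],1),np.round(rc[1],1),rc[2])
    b=(A[...,2]>.098)&(A[...,2]<.11)&(np.hypot(A[...,0]-.526,A[...,1]-.135)<.06); print('bar',b.sum(),A[b].mean(0).round(4), np.round(cv2.minAreaRect((A[b][:,:2]*1000).astype(np.float32)),1) if 0 else cv2.minAreaRect((A[b][:,:2]*1000).astype(np.float32)))
    d=(A[...,2]>.006)&(A[...,2]<.013)&(abs(np.hypot(A[...,0]-.536,A[...,1]+.285)-.052)<.015); print('dish',d.sum(),cv2.minEnclosingCircle((A[d][:,:2]*1000).astype(np.float32)))
    t=(A[...,2]>.056)&(A[...,2]<.09)&(np.hypot(A[...,0]-.55,A[...,1]+.03)<.075)
    q=(A[...,2]>.066)&(A[...,2]<.1)&(np.hypot(A[...,0]-.55,A[...,1]+.03)<.05)
    print(np.c_[A[q]].round(3)[::4].tolist())
E
```

```text
scene 1648 [539.1  39.9] [142.7 271. ] 2.5841822624206543
bar 68 [0.5347 0.1364 0.1038] ((536.9176635742188, 135.9748077392578), (57.36528396606445, 12.502264022827148), 2.264791965484619)
dish 132 ((538.0087280273438, -286.5193176269531), 64.27029418945312)
[[0.598, -0.038, 0.075], [0.598, -0.024, 0.067], [0.557, -0.061, 0.079], [0.554, -0.074, 0.074], [0.551, -0.057, 0.083], [0.548, -0.07, 0.079], [0.552, -0.054, 0.079], [0.546, -0.066, 0.079], [0.543, -0.079, 0.075], [0.546, -0.058, 0.078], [0.542, -0.071, 0.075], [0.546, -0.051, 0.077], [0.539, -0.062, 0.079], [0.539, -0.077, 0.07], [0.538, -0.054, 0.08], [0.535, -0.068, 0.074], [0.57, 0.006, 0.07], [0.534, -0.055, 0.078], [0.532, -0.07, 0.072], [0.537, -0.055, 0.068], [0.528, -0.068, 0.072], [0.563, 0.005, 0.067], [0.53, -0.062, 0.067], [0.552, 0.011, 0.08], [0.546, -0.022, 0.067], [0.549, 0.013, 0.078], [0.543, 0.002, 0.08], [0.541, 0.014, 0.084], [0.543, -0.003, 0.071], [0.545, 0.018, 0.076], [0.536, 0.009, 0.081], [0.538, 0.018, 0.08], [0.529, 0.009, 0.085], [0.533, 0.014, 0.078], [0.533, 0.017, 0.074], [0.527, 0.009, 0.071],
[... 226 characters left out ...]
[0.598, -0.023, 0.068], [0.551, 0.013, 0.078], [0.538, 0.016, 0.082], [0.548, 0.006, 0.08], [0.539, 0.008, 0.081], [0.58, -0.022, 0.066], [0.535, 0.009, 0.079], [0.529, 0.014, 0.074], [0.537, 0.001, 0.078], [0.53, 0.005, 0.076], [0.525, 0.006, 0.073], [0.538, -0.022, 0.066], [0.55, -0.059, 0.081], [0.54, -0.053, 0.08], [0.55, -0.064, 0.079], [0.538, -0.054, 0.077], [0.55, -0.064, 0.074], [0.533, -0.054, 0.075], [0.542, -0.066, 0.077], [0.555, -0.074, 0.07], [0.533, -0.063, 0.078], [0.546, -0.072, 0.072], [0.529, -0.062, 0.075], [0.544, -0.074, 0.069], [0.529, -0.063, 0.069], [0.537, -0.075, 0.072], [0.532, -0.074, 0.071]]<stdin>:4: RuntimeWarning: Mean of empty slice.
  ret = um.true_divide(
```

```bash
cat >> h.py <<'E'
from scipy.spatial.transform import Rotation as R
YAW=np.deg2rad(2.5); FO=np.array([.5392,.040]); FX=np.array([np.cos(YAW),np.sin(YAW)]); FY=np.array([-FX[1],FX[0]])
def f2w(x,y): return FO+FX*x+FY*y
def go(p,yaw=YAW):
    """fractions to reach world p, tool down, tool y at yaw"""
    s=r.state(); Rc=R.from_quat(s['tool_rot'])
    y=np.array([np.cos(yaw),np.sin(yaw),0]); z=np.array([0,0,-1.]); T=R.from_matrix(np.c_[np.cross(y,z),y,z])
    print('t',round(s['time'],2),'pos',s['ee_pos'].round(4),'F',s['force'].round(1),'turn',((Rc.inv()*T).as_rotvec()/2/np.pi).round(4),'shift',(Rc.inv().apply(np.array(p)-s['ee_pos'])/.4).round(4))
E
python3 -c "
from h import *
go([.535,-.286,.2])"
```

```text
t 0.1 pos [ 0.509  -0.4034  0.2138] F [1.2 0.2 0.4] turn [-2.000e-04 -1.000e-04 -1.136e-01] shift [ 0.2703 -0.1313  0.0346]
```

Call:
send_rows([
  [[0,0,-0.03,0.07,-0.033,0.01,1],[0,0,-0.058,0.14,-0.066,0.02,1],[0,0,-0.086,0.2,-0.099,0.03,1],[0,0,-0.1136,0.25,-0.12,0.0346,1],[0,0,-0.1136,0.27,-0.131,0.0346,1],[0,0,-0.1136,0.27,-0.131,0.0346,1],[0,0,-0.1136,0.27,-0.131,0.0346,1],[0,0,-0.1136,0.27,-0.131,0.0346,1],[0,0,-0.1136,0.27,-0.131,0.0346,1],[0,0,-0.1136,0.27,-0.131,0.0346,1]],
])

```text
time: 1.35
ee_pos: [0.5354, -0.2867, 0.2008]
tool_rot: [0.692, 0.722, -0.0, 0.0]
force: [-0.4, 0.6, 0.0]
finger_gap: 0.0921
gripper_force: 0.0
```

```bash
python3 -c "
from h import *
c,im,d=cap('wrist','w1.png'); A=world(c,d)
k=(A[...,2]>.085)&(A[...,2]<.125)&(d>0)&(np.hypot(A[...,0]-.535,A[...,1]+.286)<.04); print(A[k].min(0),A[k].max(0),k.sum())
go([.535,-.286,.045])"
```

```text
[ 0.52291225 -0.30132727  0.09388907] [ 0.55472575 -0.27109733  0.11384426] 726
t 1.4 pos [ 0.5354 -0.2866  0.2007] F [-0.5 -0.1  0.6] turn [-0.  0. -0.] shift [ 0.0017 -0.0009  0.3893]
```

View pics/w1.png

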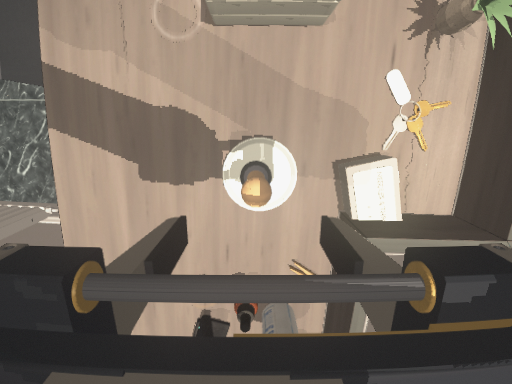

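The wrist picture shows the tamper in its dish at about (258,178), in line with the fingers. The knob measures (0.538, -0.286), so I go down and grip.

Call:
send_rows([
  [[0,0,0,0.001,0.0065,0.1,1],[0,0,0,0.001,0.0065,0.2,1],[0,0,0,0.001,0.0065,0.3,1],[0,0,0,0.001,0.0065,0.36,1],[0,0,0,0.001,0.0065,0.389,1],[0,0,0,0.001,0.0065,0.389,1],[0,0,0,0.001,0.0065,0.389,0],[0,0,0,0.001,0.0065,0.389,0],[0,0,0,0.001,0.0065,0.389,0],[0,0,0,0.001,0.0065,0.389,0]],
])

```text
time: 2.65
ee_pos: [0.5382, -0.2861, 0.0455]
tool_rot: [0.691, 0.722, 0.0, 0.0]
force: [0.2, -0.2, 0.5]
finger_gap: 0.0541
gripper_force: 0.0
```

Call:
send_rows([
  [[0,0,0,0,0,0,0],[0,0,0,0,0,0,0],[0,0,0,0,0,0,0],[0,0,0,0,0,-0.05,0],[0,0,0,0,0,-0.12,0],[0,0,0,0,0,-0.22,0],[0,0,0,0,0,-0.28,0],[0,0,0,0,0,-0.28,0],[0,0,0,0,0,-0.28,0],[0,0,0,0,0,-0.28,0]],
])

```text
time: 3.9
ee_pos: [0.5371, -0.2856, 0.1557]
tool_rot: [0.691, 0.722, -0.0, -0.001]
force: [0.4, 0.8, -1.7]
finger_gap: 0.0316
gripper_force: 30.0
```

```bash
python3 -c "
from h import *
c,im,d=cap('scene','s2.png'); 
print(f2w(0,-.099),f2w(0,-.034))
p=f2w(0,-.097); go([*p,.155])
A=world(c,d); x=A[(A[...,2]>.055)&(A[...,2]<.088)&(np.hypot(A[...,0]-.538,A[...,1]+.286)<.08)]; print(len(x))"
```

```text
[ 0.54351832 -0.05890577] [0.54068306 0.00603236]
t 3.95 pos [ 0.5373 -0.2856  0.1558] F [ 0.5  0.3 -1.6] turn [-0.0003 -0.0002  0.    ] shift [0.5706 0.0404 0.0026]
0
```

```bash
python3 -c "
import cv2
im=cv2.imread('pics/s2.png'); cv2.imwrite('pics/s2c.png',cv2.resize(im[100:200,280:420],None,fx=5,fy=5,interpolation=2))"
```

```text
(no output)
```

View pics/s2c.png

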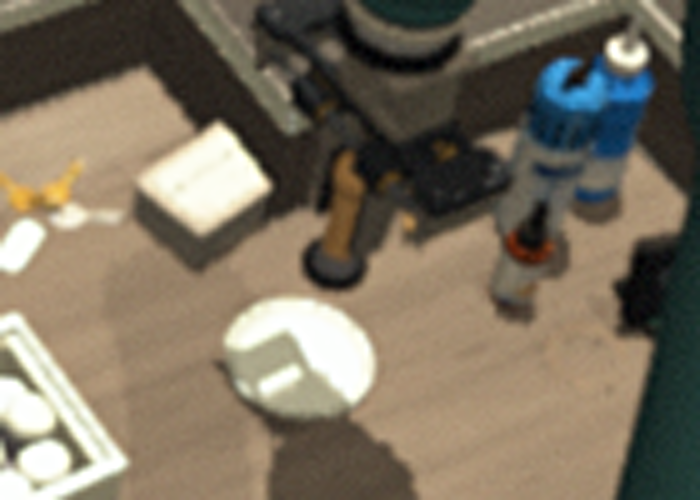

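The crop shows the tamper hanging upright from the fingers at (340,215), gripped by the knob because I lifted before the fingers had closed. I'll set it back in the dish and take it by the straight handle.

Call:
send_rows([
  [[0,0,0,0,0,0.08,0],[0,0,0,0,0,0.14,0],[0,0,0,0,0,0.18,0],[0,0,0,0,0,0.195,0],[0,0,0,0,0,0.2,0],[0,0,0,0,0,0.205,0],[0,0,0,0,0,0.21,0],[0,0,0,0,0,0.213,0],[0,0,0,0,0,0.213,0],[0,0,0,0,0,0.213,0]],
])

```text
time: 5.2
ee_pos: [0.5381, -0.286, 0.0721]
tool_rot: [0.691, 0.722, -0.0, 0.0]
force: [0.1, 0.4, -1.7]
finger_gap: 0.0313
gripper_force: 30.0
```

Call:
send_rows([
  [[0,0,0,0,0,0.0025,0],[0,0,0,0,0,0.005,0],[0,0,0,0,0,0.0075,0],[0,0,0,0,0,0.01,0],[0,0,0,0,0,0.0125,0],[0,0,0,0,0,0.0125,0],[0,0,0,0,0,0.0125,0],[0,0,0,0,0,0.0125,0],[0,0,0,0,0,0.0125,0],[0,0,0,0,0,0.0125,0]],
])

```text
time: 6.45
ee_pos: [0.538, -0.286, 0.067]
tool_rot: [0.691, 0.722, -0.0, 0.0]
force: [-0.0, -0.3, -2.5]
finger_gap: 0.0315
gripper_force: 30.0
```

Call:
send_rows([
  [[0,0,0,0,0,0.003,0],[0,0,0,0,0,0.006,0],[0,0,0,0,0,0.009,0],[0,0,0,0,0,0.012,0],[0,0,0,0,0,0.015,0],[0,0,0,0,0,0.015,0],[0,0,0,0,0,0.015,0],[0,0,0,0,0,0.015,0],[0,0,0,0,0,0.015,0],[0,0,0,0,0,0.015,0]],
])

```text
time: 7.7
ee_pos: [0.538, -0.286, 0.061]
tool_rot: [0.691, 0.722, -0.0, 0.0]
force: [-0.1, -0.3, -2.4]
finger_gap: 0.0312
gripper_force: 30.0
```

Call:
send_rows([
  [[0,0,0,0,0,0.0025,0],[0,0,0,0,0,0.005,0],[0,0,0,0,0,0.0075,0],[0,0,0,0,0,0.01,0],[0,0,0,0,0,0.0125,0],[0,0,0,0,0,0.015,0],[0,0,0,0,0,0.0175,0],[0,0,0,0,0,0.0175,0],[0,0,0,0,0,0.0175,0],[0,0,0,0,0,0.0175,0]],
])

```text
time: 8.95
ee_pos: [0.5381, -0.286, 0.054]
tool_rot: [0.692, 0.722, 0.0, 0.0]
force: [0.7, -0.0, -2.8]
finger_gap: 0.0314
gripper_force: 30.0
```

Call:
send_rows([
  [[0,0,0,0,0,0.0025,0],[0,0,0,0,0,0.005,0],[0,0,0,0,0,0.0075,0],[0,0,0,0,0,0.01,0],[0,0,0,0,0,0.0125,0],[0,0,0,0,0,0.0125,0],[0,0,0,0,0,0.0125,0],[0,0,0,0,0,0.0125,0],[0,0,0,0,0,0.0125,0],[0,0,0,0,0,0.0125,1]],
])

```text
time: 10.2
ee_pos: [0.5383, -0.2861, 0.0492]
tool_rot: [0.691, 0.722, 0.0, 0.0]
force: [-0.3, 0.2, 0.4]
finger_gap: 0.0393
gripper_force: 0.0
```

Call:
send_rows([
  [[0,0,0,0,0,0.01,1],[0,0,0,0,0,0.018,0.6],[0,0,0,0,0,0.018,0],[0,0,0,0,0,0.018,0],[0,0,0,0,0,0.018,0],[0,0,0,0,0,0.018,0],[0,0,0,0,0,0.018,0],[0,0,0,0,0,0.018,0],[0,0,0,0,0,0.018,0],[0,0,0,0,0,0.018,0]],
])

```text
time: 11.45
ee_pos: [0.5381, -0.286, 0.0418]
tool_rot: [0.691, 0.722, -0.0, 0.0]
force: [-0.1, 0.3, -0.1]
finger_gap: 0.0317
gripper_force: 30.0
```

```bash
python3 -c "
from h import *
c,im,d=cap('side','s3.png'); u=im[225:285,300:400]; cv2.imwrite('pics/s3c.png',cv2.resize(u,None,fx=7,fy=7,interpolation=2))"
```

```text
(no output)
```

View pics/s3c.png

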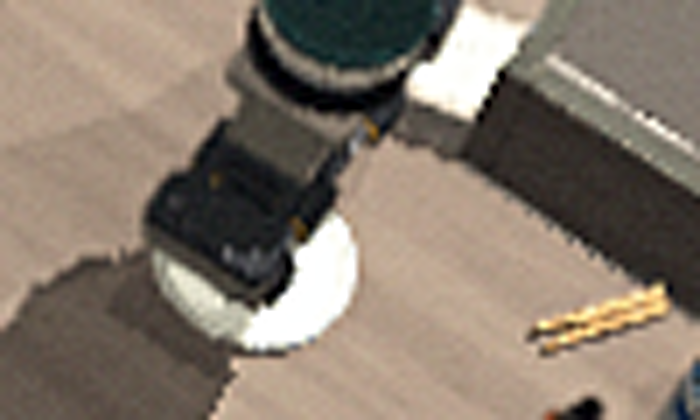

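The crop shows the gripper closed round the tamper over the dish at (250,270). The gap is again 31.7 mm with the hold point at mid handle, so that is simply how the handle reads. The grip is good, so I lift and carry it over the cell.

Call:
send_rows([
  [[0,0,0,0,0,-0.08,0],[0,0,0,0,0,-0.18,0],[0,0,0,0.04,0,-0.26,0],[0,0,0,0.15,0.01,-0.27,0],[0,0,0,0.27,0.02,-0.27,0],[0,0,0,0.39,0.03,-0.27,0],[0,0,0,0.49,0.036,-0.27,0],[0,0,0,0.555,0.038,-0.27,0],[0,0,0,0.571,0.038,-0.27,0],[0,0,0,0.571,0.038,-0.27,0]],
])

```text
time: 12.75
ee_pos: [0.543, -0.0578, 0.1495]
tool_rot: [0.692, 0.722, -0.0, 0.0]
force: [-0.5, -0.4, -0.9]
finger_gap: 0.0315
gripper_force: 30.0
```

```bash
python3 -c "
from h import *
c,im,d=cap('wrist','w4.png');A=world(c,d); p=f2w(0,-.098); go([*p,.123])
m,rc=feeder(A); print(m.sum(),rc)
c2,im2,d2=cap('side','s4.png');A2=world(c2,d2)
for n,B in(('w',A),('s',A2)):
  q=(B[...,2]>.045)&(B[...,2]<.115); X=B[q]; L=X[:,:2]-FO; fx,fy=L@FX,L@FY
  for cy in(-.103,-.066,-.029):
    for cx in(-.037,0,.037):
      k=(np.hypot(fx-cx,fy-cy)<.012); print(n,cx,cy,k.sum(),np.percentile(X[k,2],[50,95]).round(3) if k.sum()>3 else '')
"
```

```text
t 12.8 pos [ 0.5431 -0.0586  0.1496] F [ 0.6  0.1 -1.9] turn [-0.0001  0.0001 -0.0002] shift [0.0017 0.001  0.0664]
17831 ((606.7225341796875, 11.794586181640625), (267.0326843261719, 205.25404357910156), 2.259261131286621)
w -0.037 -0.103 251 [0.063 0.065]
w 0 -0.103 0 
w 0.037 -0.103 373 [0.063 0.065]
w -0.037 -0.066 463 [0.063 0.065]
w 0 -0.066 456 [0.063 0.065]
w 0.037 -0.066 476 [0.063 0.065]
w -0.037 -0.029 341 [0.063 0.065]
w 0 -0.029 581 [0.08  0.082]
w 0.037 -0.029 455 [0.063 0.065]
s -0.037 -0.103 30 [0.061 0.067]
s 0 -0.103 24 [0.077 0.081]
s 0.037 -0.103 14 [0.059 0.066]
s -0.037 -0.066 28 [0.062 0.065]
s 0 -0.066 31 [0.061 0.067]
s 0.037 -0.066 0 
s -0.037 -0.029 31 [0.061 0.066]
s 0 -0.029 26 [0.078 0.082]
s 0.037 -0.029 0
```

View pics/w4.png

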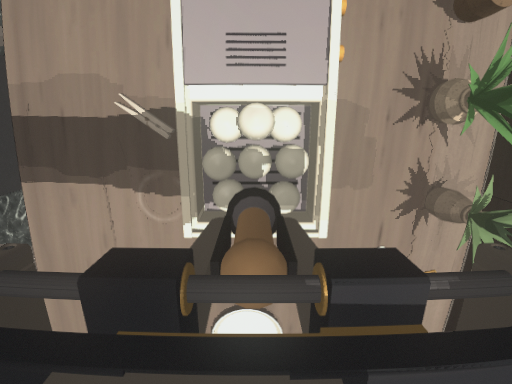

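The wrist picture shows the lid parked at the top, the raised tablet of the left row at (257,120), and the tamper's foot at (252,205) over the raised tablet of the right row. Heights check: raised tops at 81 mm, flat ones at 64 mm.

Call:
send_rows([
  [[0,0,0,0.002,0,0.03,0],[0,0,0,0.002,0,0.055,0],[0,0,0,0.002,0,0.062,0],[0,0,0,0.002,0,0.065,0],[0,0,0,0.002,0,0.0675,0],[0,0,0,0.002,0,0.07,0],[0,0,0,0.002,0,0.0715,0],[0,0,0,0.002,0,0.073,0],[0,0,0,0.002,0,0.0735,0],[0,0,0,0.002,0,0.0735,0]],
])

```text
time: 14.1
ee_pos: [0.5432, -0.0563, 0.1203]
tool_rot: [0.691, 0.722, -0.0, 0.0]
force: [0.1, 1.3, -2.7]
finger_gap: 0.0311
gripper_force: 30.0
```

Call:
send_rows([
  [[0,0,0,-0.002,0,0.0008,0],[0,0,0,-0.003,0,0.0015,0],[0,0,0,-0.003,0,0.0023,0],[0,0,0,-0.003,0,0.003,0],[0,0,0,-0.003,0,0.0035,0],[0,0,0,-0.003,0,0.004,0],[0,0,0,-0.003,0,0.004,0],[0,0,0,-0.003,0,0.004,0],[0,0,0,-0.003,0,0.004,0],[0,0,0,-0.003,0,0.004,0]],
])

```text
time: 15.35
ee_pos: [0.5433, -0.0575, 0.1187]
tool_rot: [0.691, 0.722, -0.0, 0.0]
force: [-0.4, -0.3, -2.5]
finger_gap: 0.0315
gripper_force: 30.0
```

Call:
send_rows([
  [[0,0,0,0,0.012,0.0007,0],[0,0,0,0,0.015,0.0014,0],[0,0,0,0,0,0.002,0],[0,0,0,0,-0.015,0.0026,0],[0,0,0,0,-0.015,0.0032,0],[0,0,0,0,0,0.0038,0],[0,0,0,0,0.015,0.0044,0],[0,0,0,0,0,0.005,0],[0,0,0,0,-0.012,0.005,0],[0,0,0,0,0,0.005,0]],
])

```text
time: 16.6
ee_pos: [0.5425, -0.0577, 0.1167]
tool_rot: [0.692, 0.722, -0.0, -0.0]
force: [0.3, -0.5, -1.8]
finger_gap: 0.0314
gripper_force: 30.0
```

Call:
send_rows([
  [[0,0,0,0,0.012,0.0007,0],[0,0,0,0,0.015,0.0014,0],[0,0,0,0,0,0.0021,0],[0,0,0,0,-0.015,0.0028,0],[0,0,0,0,-0.015,0.0035,0],[0,0,0,0,0,0.0042,0],[0,0,0,0,0.015,0.0049,0],[0,0,0,0,0,0.0056,0],[0,0,0,0,-0.012,0.006,0],[0,0,0,0,0,0.006,0]],
])

```text
time: 17.85
ee_pos: [0.5423, -0.0577, 0.114]
tool_rot: [0.692, 0.722, -0.001, -0.0]
force: [0.1, 0.4, -2.7]
finger_gap: 0.0318
gripper_force: 30.0
```

```bash
cat >> h.py <<'E'
def tops(n,f=None):
  c,im,d=cap(n,f);B=world(c,d)
  q=(B[...,2]>.045)&(B[...,2]<.2)&(d>0); X=B[q]; L=X[:,:2]-FO; fx,fy=L@FX,L@FY
  for cy in(-.103,-.066,-.029):
    print(n,cy,[(int(k.sum()),*np.percentile(X[k,2],[50,90]).round(3).tolist()) for cx in(-.034,0,.034) for k in [np.hypot(fx-cx,fy-cy)<.01] if k.sum()>3])
E
python3 -c "
from h import *
tops('side','s5.png')
im=cv2.imread('pics/s5.png'); cv2.imwrite('pics/s5c.png',cv2.resize(im[170:250,230:330],None,fx=7,fy=7,interpolation=2))"
```

```text
side -0.103 [(50, 0.101, 0.155), (30, 0.113, 0.144), (18, 0.062, 0.088)]
side -0.066 [(19, 0.061, 0.064)]
side -0.029 [(25, 0.062, 0.064)]
```

View pics/s5c.png

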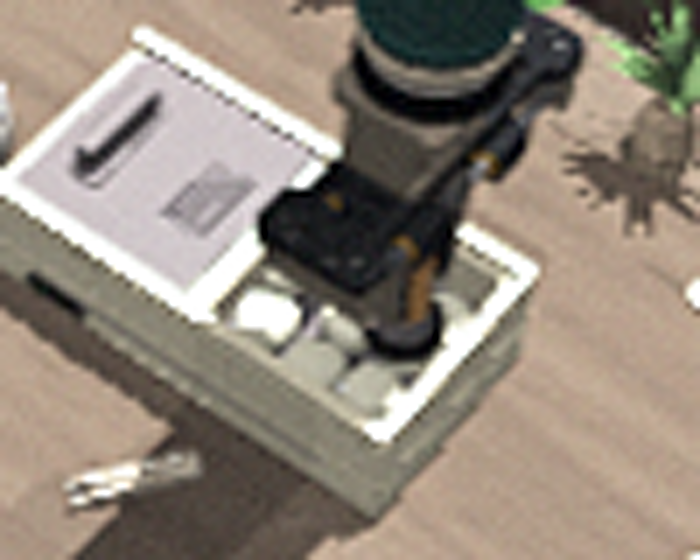

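The crop shows the tamper's foot at (405,330), inside the cell next to the right wall.

```bash
python3 -c "
from h import *
c,im,d=cap('side');B=world(c,d);p=r.state()['ee_pos'][:2]
q=(np.hypot(B[...,0]-p[0],B[...,1]-p[1])<.023)&(B[...,2]>.05)&(B[...,2]<.13)
v,u=np.where(q)
for a,b in zip(v,u): print(a,b,(np.r_[(B[a,b,:2]-p),B[a,b,2]]*1000).round().astype(int),im[a,b])
" | grep -v "^$" | head -90
```

```text
206 292 [ 15  -4 130] [27 41 49]
207 292 [ 15  -4 125] [39 57 79]
207 293 [ 17  -8 126] [9 7 5]
208 292 [ 16  -5 118] [32 39 54]
208 293 [ 20  -6 114] [28 25 25]
209 291 [  3  -9 129] [ 54  87 112]
210 290 [ -3  -9 129] [ 57  85 117]
210 291 [  2 -10 125] [ 62  87 108]
211 289 [ -8  -9 128] [46 73 99]
211 290 [ -4 -10 125] [ 54  87 117]
212 288 [-10  -6 121] [37 45 61]
212 289 [ -6  -8 119] [ 52  81 107]
212 290 [ -3 -10 117] [ 48  75 113]
212 291 [17 -1 88] [45 64 87]
213 287 [-19  -9 128] [40 35 37]
213 288 [ -9  -6 115] [30 50 71]
213 289 [ -7  -9 116] [ 53  83 117]
213 290 [ -1  -9 110] [ 52  86 114]
213 291 [10 -6 94] [41 59 78]
213 292 [18 -6 86] [20 21 17]
214 288 [-11  -8 113] [34 56 79]
214 289 [ -4  -8 105] [ 50  86 115]
214 290 [ -3 -11 106] [ 61  85 112]
214 291 [ 6 -9 95] [59 64 79]
214 292 [14 -9 87] [32 26 25]
215 287 [-20 -10 117] [43 45 49]
215 288 [ -7  -6 100] [47 65 84]
215 289 [ -6  -9 102] [ 68  85 105]
215 290 [ -2 -11 100] [68 73 86]
215 291 [  1 -13  98] [60 60 61]
215 292 [ 10 -12  86] [31 26 26]
215 293 [ 14 -14  84] [57 58 64]
216 282 [-17  13  86] [63 69 
[... 1205 characters left out ...]
10 -14  85] [17 14 11]
219 290 [-10 -18  89] [6 1 5]
219 291 [ -6 -20  86] [15 12 14]
219 292 [  1 -20  79] [53 59 61]
219 293 [ 19 -13  53] [147 174 171]
220 284 [-22   0  79] [57 57 63]
220 285 [-21  -5  83] [42 48 44]
220 287 [-18 -11  85] [17 17 18]
220 288 [-13 -12  81] [15 17 12]
220 289 [-12 -16  84] [21 23 24]
220 290 [-12 -20  86] [21 27 25]
220 291 [ -5 -20  79] [46 54 56]
220 292 [  4 -18  67] [172 195 196]
221 284 [-17   2  65] [116 127 131]
221 285 [-14   0  64] [117 126 130]
221 287 [-19 -12  81] [69 77 77]
221 288 [-16 -15  80] [74 84 85]
221 289 [-12 -16  78] [87 98 99]
221 290 [ -9 -18  76] [ 91 101 102]
221 291 [ -3 -19  70] [124 146 146]
222 282 [-21   8  57] [168 187 189]
```

Call:
send_rows([
  [[0,0,0,0,0.012,0.0007,0],[0,0,0,0,0.015,0.0014,0],[0,0,0,0,0,0.0021,0],[0,0,0,0,-0.015,0.0028,0],[0,0,0,0,-0.015,0.0035,0],[0,0,0,0,0,0.0042,0],[0,0,0,0,0.015,0.0049,0],[0,0,0,0,0,0.0056,0],[0,0,0,0,-0.012,0.006,0],[0,0,0,0,0,0.006,0]],
])

```text
time: 19.2
ee_pos: [0.5424, -0.0577, 0.1118]
tool_rot: [0.692, 0.722, -0.0, -0.0]
force: [-0.3, 0.1, -2.0]
finger_gap: 0.0317
gripper_force: 30.0
```

Call:
send_rows([
  [[0,0,0,0,0.012,0.0007,0],[0,0,0,0,0.015,0.0014,0],[0,0,0,0,0,0.0021,0],[0,0,0,0,-0.015,0.0028,0],[0,0,0,0,-0.015,0.0035,0],[0,0,0,0,0,0.0042,0],[0,0,0,0,0.015,0.0049,0],[0,0,0,0,0,0.0056,0],[0,0,0,0,-0.012,0.006,0],[0,0,0,0,0,0.006,0]],
])

```text
time: 20.45
ee_pos: [0.5424, -0.0577, 0.1095]
tool_rot: [0.692, 0.722, -0.0, -0.0]
force: [0.5, 0.2, -2.1]
finger_gap: 0.0317
gripper_force: 30.0
```

Call:
send_rows([
  [[0,0,0,0,0.012,0.0007,0],[0,0,0,0,0.015,0.0014,0],[0,0,0,0,0,0.0021,0],[0,0,0,0,-0.015,0.0028,0],[0,0,0,0,-0.015,0.0035,0],[0,0,0,0,0,0.0042,0],[0,0,0,0,0.015,0.0049,0],[0,0,0,0,0,0.0056,0],[0,0,0,0,-0.012,0.0063,0],[0,0,0,0,0,0.0063,0]],
])

```text
time: 21.7
ee_pos: [0.5424, -0.0577, 0.1069]
tool_rot: [0.692, 0.722, -0.0, -0.0]
force: [-0.8, 0.6, -1.8]
finger_gap: 0.0317
gripper_force: 30.0
```

```bash
python3 -c "
from h import *
c,im,d=cap('side');B=world(c,d);p=r.state()['ee_pos'][:2]
L=B[...,:2]-FO; fx,fy=L@FX,L@FY
rr=np.hypot(B[...,0]-p[0],B[...,1]-p[1])
k=(rr<.03)&(B[...,2]>.045)&(B[...,2]<.1)&(im.max(-1)<45); print('foot black z',np.percentile(B[k][:,2],[2,10,50,90]).round(4),k.sum())
k=(fx>-.05)&(fx<.05)&(fy>-.118)&(fy<-.015)&(im.min(-1)>90)&(B[...,2]>.05)&(B[...,2]<.1)
for i in np.where(k.ravel())[0]:
  z=B.reshape(-1,3)[i,2]
  if z>.067: print((np.r_[fx.ravel()[i],fy.ravel()[i],z]*1000).round().astype(int),end=' ')
"
```

```text
foot black z [0.074  0.0754 0.0786 0.0825] 26
[-16 -20  68] [-17 -25  67] [-17 -81  72] [-18 -82  67] [  -4 -117   71]
```

Call:
send_rows([
  [[0,0,0,0,0.012,0.0007,0],[0,0,0,0,0.015,0.0014,0],[0,0,0,0,0,0.0021,0],[0,0,0,0,-0.015,0.0028,0],[0,0,0,0,-0.015,0.0035,0],[0,0,0,0,0,0.0042,0],[0,0,0,0,0.015,0.0049,0],[0,0,0,0,0,0.0056,0],[0,0,0,0,-0.012,0.0063,0],[0,0,0,0,0,0.0063,0]],
])

```text
time: 23.0
ee_pos: [0.5422, -0.0577, 0.1045]
tool_rot: [0.692, 0.722, -0.001, -0.0]
force: [-0.9, -0.0, -0.5]
finger_gap: 0.0315
gripper_force: 30.0
```

Call:
send_rows([
  [[0,0,0,0,0.012,0.0005,0],[0,0,0,0,0.015,0.001,0],[0,0,0,0,0,0.0015,0],[0,0,0,0,-0.015,0.002,0],[0,0,0,0,-0.015,0.0025,0],[0,0,0,0,0,0.003,0],[0,0,0,0,0.015,0.0035,0],[0,0,0,0,0,0.0035,0],[0,0,0,0,-0.012,0.0035,0],[0,0,0,0,0,0.0035,0]],
])

```text
time: 24.25
ee_pos: [0.5425, -0.0577, 0.103]
tool_rot: [0.692, 0.722, -0.0, -0.0]
force: [0.5, 0.3, -2.4]
finger_gap: 0.0314
gripper_force: 30.0
```

Call:
send_rows([
  [[0,0,0,0,0,-0.03,0],[0,0,0,0,0,-0.075,0],[0,0,0,0,0,-0.09,0],[0,0,0,0.05,0,-0.09,0],[0,0,0,0.12,0,-0.09,0],[0,0,0,0.157,0,-0.09,0],[0,0,0,0.157,0,-0.07,0],[0,0,0,0.157,0,-0.05,0],[0,0,0,0.157,0,-0.04,0],[0,0,0,0.157,0,-0.04,0]],
])

```text
time: 25.5
ee_pos: [0.5402, 0.0044, 0.1184]
tool_rot: [0.692, 0.722, -0.001, -0.0]
force: [0.1, -0.4, -1.4]
finger_gap: 0.0313
gripper_force: 30.0
```

```bash
python3 -c "
from h import *
tops('side');tops('scene'); p=f2w(0,-.034); go([*p,.117])"
```

```text
side -0.103 [(20, 0.061, 0.064), (18, 0.063, 0.065), (17, 0.061, 0.065)]
side -0.066 [(18, 0.062, 0.064), (20, 0.061, 0.064), (18, 0.062, 0.065)]
side -0.029 [(35, 0.064, 0.145), (6, 0.058, 0.062)]
scene -0.103 [(21, 0.061, 0.066), (8, 0.062, 0.063)]
scene -0.066 [(24, 0.063, 0.066), (8, 0.062, 0.064)]
scene -0.029 [(62, 0.13, 0.163), (54, 0.122, 0.152), (30, 0.066, 0.172)]
t 25.6 pos [0.5406 0.0048 0.1191] F [ 0.7  0.  -1.8] turn [-0.      0.     -0.0001] shift [0.003  0.0003 0.0051]
```

The right row is flat, with tops at 63 mm. Now the left one in the same way.

Call:
send_rows([
  [[0,0,0,0.001,0.012,0.0012,0],[0,0,0,0.002,0.015,0.0024,0],[0,0,0,0.002,0,0.0034,0],[0,0,0,0.002,-0.015,0.0043,0],[0,0,0,0.002,-0.015,0.0052,0],[0,0,0,0.002,0,0.006,0],[0,0,0,0.002,0.015,0.0068,0],[0,0,0,0.002,0,0.0076,0],[0,0,0,0.002,-0.012,0.0084,0],[0,0,0,0.002,0,0.0084,0]],
])

```text
time: 26.85
ee_pos: [0.5392, 0.0058, 0.1158]
tool_rot: [0.691, 0.722, -0.001, -0.001]
force: [-2.2, -0.2, 0.3]
finger_gap: 0.0313
gripper_force: 30.0
```

Call:
send_rows([
  [[0,0,0,0,0.012,0.0008,0],[0,0,0,0,0.015,0.0016,0],[0,0,0,0,0,0.0023,0],[0,0,0,0,-0.015,0.003,0],[0,0,0,0,-0.015,0.0037,0],[0,0,0,0,0,0.0044,0],[0,0,0,0,0.015,0.0051,0],[0,0,0,0,0,0.0058,0],[0,0,0,0,-0.012,0.0065,0],[0,0,0,0,0,0.0065,0]],
])

```text
time: 28.1
ee_pos: [0.5386, 0.0057, 0.1127]
tool_rot: [0.691, 0.722, -0.002, -0.001]
force: [-0.9, -1.0, 2.9]
finger_gap: 0.0317
gripper_force: 30.0
```

Call:
send_rows([
  [[0,0,0,0,0.015,0,0],[0,0,0,0,0.022,0,0],[0,0,0,0,0.01,0,0],[0,0,0,0,-0.015,0,0],[0,0,0,0,-0.02,0,0],[0,0,0,0,-0.005,0.0005,0],[0,0,0,0,0.015,0.001,0],[0,0,0,0,0.02,0.0015,0],[0,0,0,0,0,0.002,0],[0,0,0,0,0.002,0.002,0]],
])

```text
time: 29.35
ee_pos: [0.5402, 0.006, 0.1121]
tool_rot: [0.691, 0.722, -0.001, -0.0]
force: [0.3, 0.7, -1.8]
finger_gap: 0.0314
gripper_force: 30.0
```

Force is gone; it worked down. I continue.

Call:
send_rows([
  [[0,0,0,0,0.012,0.0007,0],[0,0,0,0,0.016,0.0014,0],[0,0,0,0,0,0.0021,0],[0,0,0,0,-0.016,0.0028,0],[0,0,0,0,-0.016,0.0035,0],[0,0,0,0,0,0.0042,0],[0,0,0,0,0.016,0.0049,0],[0,0,0,0,0,0.0056,0],[0,0,0,0,-0.014,0.0063,0],[0,0,0,0,0,0.0063,0]],
])

```text
time: 30.6
ee_pos: [0.5403, 0.0059, 0.1097]
tool_rot: [0.691, 0.722, -0.001, -0.0]
force: [0.3, 0.1, -2.3]
finger_gap: 0.0314
gripper_force: 30.0
```

Call:
send_rows([
  [[0,0,0,0,0.012,0.0006,0],[0,0,0,0,0.018,0.0012,0],[0,0,0,0,0,0.0018,0],[0,0,0,0,-0.016,0.0024,0],[0,0,0,0,-0.018,0.003,0],[0,0,0,0,0,0.0036,0],[0,0,0,0,0.016,0.0042,0],[0,0,0,0,0.018,0.0048,0],[0,0,0,0,-0.014,0.005,0],[0,0,0,0,0,0.005,0]],
])

```text
time: 31.85
ee_pos: [0.5398, 0.0059, 0.1078]
tool_rot: [0.691, 0.722, -0.001, -0.0]
force: [0.8, -0.3, -2.1]
finger_gap: 0.0315
gripper_force: 30.0
```

Call:
send_rows([
  [[0,0,0,0,0.012,0.0008,0],[0,0,0,0,0.016,0.0015,0],[0,0,0,0,0,0.0022,0],[0,0,0,0,-0.016,0.0029,0],[0,0,0,0,-0.016,0.0036,0],[0,0,0,0,0,0.0043,0],[0,0,0,0,0.016,0.005,0],[0,0,0,0,0,0.0057,0],[0,0,0,0,-0.014,0.0063,0],[0,0,0,0,0,0.0063,0]],
])

```text
time: 33.1
ee_pos: [0.5401, 0.0059, 0.1052]
tool_rot: [0.691, 0.722, -0.001, -0.0]
force: [0.2, 0.3, -2.7]
finger_gap: 0.0312
gripper_force: 30.0
```

Call:
send_rows([
  [[0,0,0,0,0.012,0.0005,0],[0,0,0,0,0.016,0.001,0],[0,0,0,0,0,0.0015,0],[0,0,0,0,-0.016,0.002,0],[0,0,0,0,-0.016,0.0025,0],[0,0,0,0,0,0.003,0],[0,0,0,0,0.016,0.0035,0],[0,0,0,0,0,0.004,0],[0,0,0,0,-0.014,0.0045,0],[0,0,0,0,0,0.0045,0]],
])

```text
time: 34.35
ee_pos: [0.5404, 0.0059, 0.1034]
tool_rot: [0.691, 0.722, -0.0, -0.0]
force: [0.1, -0.7, -1.9]
finger_gap: 0.0311
gripper_force: 30.0
```

Call:
send_rows([
  [[0,0,0,0,0,-0.02,0],[0,0,0,0,0,-0.06,0],[0,0,0,0,0,-0.11,0],[0,0,0,-0.04,0,-0.12,0],[0,0,0,-0.14,0,-0.12,0],[0,0,0,-0.24,0,-0.12,0],[0,0,0,-0.34,0,-0.12,0],[0,0,0,-0.39,0,-0.12,0],[0,0,0,-0.4,0,-0.12,0],[0,0,0,-0.4,0,-0.12,0]],
])

```text
time: 35.6
ee_pos: [0.5483, -0.1525, 0.1514]
tool_rot: [0.691, 0.723, 0.0, -0.0]
force: [0.5, 0.7, -2.7]
finger_gap: 0.0317
gripper_force: 30.0
```

```bash
python3 -c "
from h import *
tops('wrist','w9.png');tops('side'); go([.538,-.286,.045])"
```

```text
wrist -0.103 [(371, 0.063, 0.064), (367, 0.063, 0.065), (371, 0.063, 0.064)]
wrist -0.066 [(406, 0.063, 0.064), (403, 0.063, 0.064), (403, 0.063, 0.064)]
wrist -0.029 [(417, 0.063, 0.064), (419, 0.064, 0.065), (415, 0.063, 0.064)]
side -0.103 [(19, 0.06, 0.063), (23, 0.062, 0.065)]
side -0.066 [(18, 0.061, 0.064), (19, 0.063, 0.065), (21, 0.063, 0.065)]
side -0.029 [(20, 0.062, 0.064), (18, 0.063, 0.065), (18, 0.062, 0.066)]
t 35.7 pos [ 0.5484 -0.1519  0.1515] F [-1.1  0.1 -1.8] turn [-0.     -0.0001  0.0004] shift [-0.334  -0.0415  0.266 ]
```

View pics/w9.png

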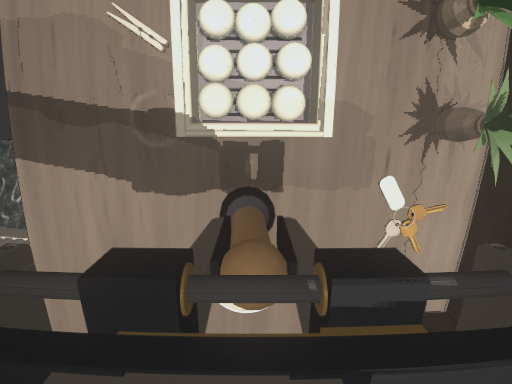

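All nine tablets lie flat in a 3×3 layer from (215,18) to (290,103), with their tops at 64 mm. The tamper goes back to the dish.

Call:
send_rows([
  [[0,0,0,-0.08,-0.01,0,0],[0,0,0,-0.18,-0.02,0,0],[0,0,0,-0.28,-0.035,0,0],[0,0,0,-0.328,-0.041,0.05,0],[0,0,0,-0.334,-0.041,0.13,0],[0,0,0,-0.334,-0.041,0.2,0],[0,0,0,-0.334,-0.041,0.245,0],[0,0,0,-0.334,-0.041,0.258,0],[0,0,0,-0.334,-0.041,0.264,0],[0,0,0,-0.334,-0.041,0.266,0]],
])

```text
time: 36.95
ee_pos: [0.5385, -0.2881, 0.0459]
tool_rot: [0.691, 0.722, 0.0, 0.001]
force: [-0.4, 0.3, -2.3]
finger_gap: 0.0315
gripper_force: 30.0
```

Call:
send_rows([
  [[0,0,0,0,0,0.002,0],[0,0,0,0,0,0.004,0],[0,0,0,0,0,0.006,0],[0,0,0,0,0,0.007,0],[0,0,0,0,0,0.007,0],[0,0,0,0,0,0.007,0.5],[0,0,0,0,0,0.007,1],[0,0,0,0,0,0.007,1],[0,0,0,0,0,0.007,1],[0,0,0,0,0,0.007,1]],
])

```text
time: 38.2
ee_pos: [0.5378, -0.288, 0.0424]
tool_rot: [0.691, 0.722, 0.0, 0.0]
force: [0.1, 0.2, -0.6]
finger_gap: 0.0792
gripper_force: 0.0
```

Call:
send_rows([
  [[0,0,0,0,0,0,1],[0,0,0,0,0,-0.04,1],[0,0,0,0,0,-0.12,1],[0,0,0,0,0,-0.22,1],[0,0,0,0,0,-0.3,1],[0,0,0,0,0,-0.33,1],[0,0,0,0,0,-0.33,0],[0,0,0,0,0,-0.33,0],[0,0,0,0,0,-0.33,0],[0,0,0,0,0,-0.33,0]],
])

```text
time: 39.45
ee_pos: [0.5374, -0.2878, 0.1734]
tool_rot: [0.691, 0.722, -0.0, -0.001]
force: [-1.1, 0.3, 0.6]
finger_gap: 0.0538
gripper_force: 0.0
```

```bash
python3 -c "
from h import *
W=np.load('scene.npy'); k=(W[...,2]>.14)&(W[...,2]<.5)&(W[...,0]>.5)&(W[...,0]<.7)&(abs(W[...,1]-.05)<.2); X=W[k]; print(len(X),X.min(0) if len(X) else '')
go([*f2w(.002,.125),.17])
c,im,d=cap('scene'); A=world(c,d)
for lo,hi in((.09,.13),(.004,.0155)):
  q=(A[...,2]>lo)&(A[...,2]<hi)&(np.hypot(A[...,0]-.537,A[...,1]+.287)<.06); print(A[q].min(0).round(3),A[q].max(0).round(3),q.sum())
"
```

```text
0 
t 39.45 pos [ 0.5374 -0.2878  0.1734] F [-1.1  0.3  0.6] turn [-0.0002 -0.0001  0.    ] shift [1.131  0.0455 0.0093]
[ 0.516 -0.305  0.09 ] [ 0.548 -0.271  0.115] 75
[ 0.481 -0.344  0.004] [ 0.596 -0.234  0.015] 321
```

The tamper stands upright in the dish, with its knob at (0.532, -0.288, top 0.115). Now the lid.

Call:
send_rows([
  [[0,0,0,0.08,0.004,0,0],[0,0,0,0.19,0.008,0,0],[0,0,0,0.31,0.012,0,0],[0,0,0,0.43,0.017,0,0],[0,0,0,0.55,0.022,0,0],[0,0,0,0.67,0.027,0,0],[0,0,0,0.79,0.032,0,0],[0,0,0,0.91,0.037,0,0],[0,0,0,0.98,0.041,0,0],[0,0,0,1,0.045,0,0]],
])

```text
time: 40.75
ee_pos: [0.5379, 0.1145, 0.1742]
tool_rot: [0.69, 0.724, 0.0, -0.0]
force: [1.0, -0.3, -0.5]
finger_gap: 0.0006
gripper_force: 0.0
```

```bash
python3 -c "
from h import *
go([*f2w(.002,.125),.088])
c,im,d=cap('scene'); A=world(c,d); b=(A[...,2]>.098)&(A[...,2]<.11)&(np.hypot(A[...,0]-.536,A[...,1]-.135)<.05);X=A[b]; print(len(X),np.median(X,0) if len(X) else '')"
```

```text
t 40.75 pos [0.5379 0.1145 0.1742] F [ 1.  -0.3 -0.5] turn [-0.     -0.0001  0.0005] shift [0.1263 0.0005 0.2155]
70 [0.53627956 0.1363235  0.10340612]
```

Call:
send_rows([
  [[0,0,0,0.06,0,0,0],[0,0,0,0.115,0,0,0],[0,0,0,0.128,0,0,0],[0,0,0,0.13,0,0.05,0],[0,0,0,0.13,0,0.12,0],[0,0,0,0.13,0,0.17,0],[0,0,0,0.13,0,0.2,0],[0,0,0,0.13,0,0.21,0],[0,0,0,0.13,0,0.21,0],[0,0,0,0.13,0,0.21,0]],
])

```text
time: 42.05
ee_pos: [0.5365, 0.1644, 0.091]
tool_rot: [0.692, 0.722, 0.001, 0.0]
force: [0.5, 0.2, -0.1]
finger_gap: 0.0003
gripper_force: 0.0
```

Call:
send_rows([
  [[0,0,0,-0.02,0,0,0],[0,0,0,-0.05,0,0,0],[0,0,0,-0.09,0,0,0],[0,0,0,-0.13,0,0,0],[0,0,0,-0.17,0,0,0],[0,0,0,-0.21,0,0,0],[0,0,0,-0.25,0,0,0],[0,0,0,-0.29,0,0,0],[0,0,0,-0.315,0,0,0],[0,0,0,-0.325,0,0,0]],
])

```text
time: 43.3
ee_pos: [0.5417, 0.0336, 0.0902]
tool_rot: [0.692, 0.722, -0.0, 0.0]
force: [0.6, 1.7, 1.0]
finger_gap: 0.0004
gripper_force: 0.8
```

```bash
cat >> h.py <<'E'
def bar():
  for n in('scene','side','wrist'):
    c,im,d=cap(n,'b_%s_%d.png'%(n,r.state()['time']*10)); A=world(c,d); L=A[...,:2]-FO; fx,fy=L@FX,L@FY
    b=(A[...,2]>.099)&(A[...,2]<.109)&(abs(fx)<.032)&(abs(fy+.02)<.07)&(d>0); print(n,b.sum(),np.percentile(fy[b],[5,50,95]).round(4) if b.sum() else '')
E
python3 -c "
from h import *
bar(); go([*f2w(.002,-.020),.091])"
```

```text
scene 12 [-0.0097  0.0003  0.0014]
side 49 [-0.0279 -0.0218 -0.0048]
wrist 222 [0.002  0.0025 0.0032]
t 43.45 pos [0.5412 0.034  0.09  ] F [-0.1 -1.1  0.8] turn [-0.0002  0.0001 -0.    ] shift [-0.0349  0.0007 -0.0025]
```

Call:
send_rows([
  [[0,0,0,-0.008,0,0,0],[0,0,0,-0.016,0,0,0],[0,0,0,-0.022,0,0,0],[0,0,0,-0.027,0,0,0],[0,0,0,-0.031,0,0,0],[0,0,0,-0.034,0,0,0],[0,0,0,-0.036,0,0,0],[0,0,0,-0.0375,0,0,0],[0,0,0,-0.0375,0,0,0],[0,0,0,-0.0375,0,0,0]],
])

```text
time: 44.7
ee_pos: [0.542, 0.0221, 0.0902]
tool_rot: [0.691, 0.723, 0.001, -0.001]
force: [-2.1, 7.1, -1.4]
finger_gap: 0.0004
gripper_force: 3.6
```

Call:
send_rows([
  [[0,0,0,-0.002,0,0,0],[0,0,0,-0.004,0,0,0],[0,0,0,-0.006,0,0,0],[0,0,0,-0.008,0,0,0],[0,0,0,-0.01,0,0,0],[0,0,0,-0.01,0,0,0],[0,0,0,-0.01,0,0,0],[0,0,0,-0.01,0,0,0],[0,0,0,-0.01,0,0,0],[0,0,0,-0.01,0,0,0]],
])

```text
time: 45.95
ee_pos: [0.5419, 0.0219, 0.0903]
tool_rot: [0.69, 0.724, 0.002, -0.002]
force: [-3.0, 15.5, -1.3]
finger_gap: 0.0003
gripper_force: 7.4
```

```bash
python3 -c "
from h import *
bar(); go([*f2w(.002,.0),.17])"
```

```text
scene 14 [-0.0242 -0.0114 -0.0093]
side 57 [-0.0391 -0.0325 -0.0211]
wrist 232 [-0.01   -0.0095 -0.0087]
t 46.1 pos [0.5419 0.0219 0.0903] F [-1.7 14.3 -1.4] turn [ 0.     -0.0011  0.0007] shift [ 0.0469  0.0004 -0.1989]
```

A hard stop: 15 N and no further motion. I back off and check.

Call:
send_rows([
  [[0,0,0,0.02,0,0,0],[0,0,0,0.06,0,0,0],[0,0,0,0.06,0,-0.08,0],[0,0,0,0.06,0,-0.18,0],[0,0,0,0,0,-0.28,0],[0,0,0,-0.1,0,-0.3,0],[0,0,0,-0.2,0,-0.3,0],[0,0,0,-0.3,0,-0.3,0],[0,0,0,-0.34,0,-0.3,0],[0,0,0,-0.34,0,-0.3,0]],
])

```text
time: 47.35
ee_pos: [0.5484, -0.1207, 0.2102]
tool_rot: [0.692, 0.722, -0.0, -0.0]
force: [-0.6, 0.3, -0.3]
finger_gap: 0.0005
gripper_force: 0.0
```

```bash
python3 -c "
from h import *
bar(); s=r.state(); print(s['time'],s['ee_pos'],s['force'])
c,im,d=cap('scene','s12.png'); cv2.imwrite('pics/s12c.png',cv2.resize(im[130:260,190:370],None,fx=4,fy=4,interpolation=2))
A=world(c,d); q=(A[...,2]>.09)&(A[...,2]<.13)&(np.hypot(A[...,0]-.537,A[...,1]+.287)<.05); print(q.sum(),A[q].min(0) if q.sum() else '',A[q].max(0) if q.sum() else '')"
```

```text
scene 62 [-0.0399 -0.0346 -0.0299]
side 44 [-0.0393 -0.0339 -0.028 ]
wrist 773 [-0.0411 -0.0365 -0.0309]
47.5 [ 0.54861762 -0.11821147  0.21032114] [ 1.17178819  0.18617351 -0.14778891]
71 [ 0.51668272 -0.30085905  0.09095673] [ 0.5467001  -0.27203286  0.11406477]
```

View pics/s12c.png

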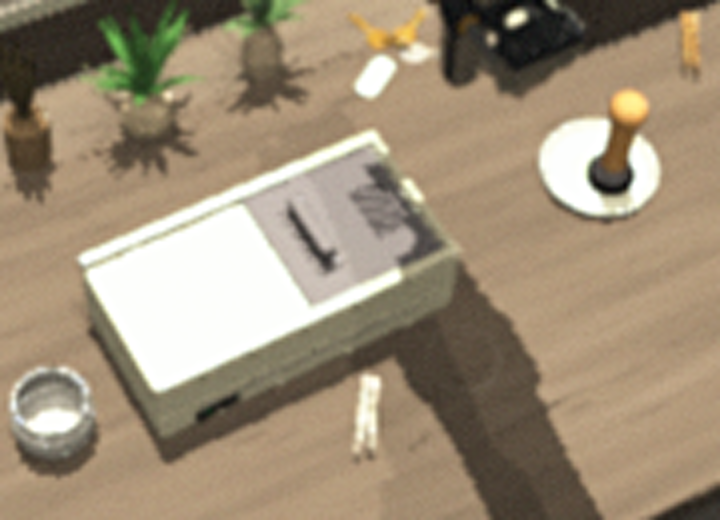

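The crop shows the lid against its right-hand stop with the bar at (310,235), the tamper upright in its dish at (615,150), and the cup and peg where they were.

```bash
python3 -c "
from h import *
print(r.sign_off())"
```

```text
the job is handed in; nothing more can be done
None
```

The job is handed in at about 47.5 s of the 72 s: all nine tablets measure flat (tops at 64 mm), the tamper stands upright in its dish, and the lid is shut against its stop; the hand-in returned no verdict, and I didn't re-measure the bystanders (the cup and peg look unmoved in the last picture).

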